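# Let the ware lift down off its pawl

### The job

Lower the vase on the ratchet ware lift gently until its platform rests on the rubber-capped stop post. Throw the pawl's release lever fully over, take the crank and wind it up a touch so that the loaded pawl springs clear, then let the crank turn back slowly, under your hand all the way; once the platform has settled, do not press it on, let go, and leave the vase upright and the other things alone.

Things in the scene. Friction and masses are not known exactly. Their poses are not given: they have to be found in the camera images.
- hoist: The ware lift's fixed grey base plate, 220 x 550 x 20 mm; the origin is on the bench below the crank axis, z up. Mast and platform lie on its +y side (plate reaches +365 mm), the pawl's release lever on its -y side (plate reaches -185 mm); in x it reaches from -120 to +100 mm. The mast is 45 x 30 mm, at y +195 mm, 270 mm tall.
- crank_axis (a point): Fixed point on the crank's vertical axis at the knob's mid-height (126 mm up), axes as hoist. The knob runs on a level circle of 70 mm radius about it. Below turn the crank arm (20 mm wide, 89 to 99 mm high, reaching 78 mm), its hub (22 mm across, top at 108 mm) and the 14-tooth steel ratchet wheel (96 mm across, 55 to 70 mm high).
- knob_grip (a point): Mid-height of the upright round wooden crank knob (22 mm across, 50 mm tall, from 101 to 151 mm above the bench); grasp it from above. It spins freely on its pin, so the hand need not turn.
- crank (a joint): Crank angle, rad, 0 at start; grows clockwise seen from above and lowers the platform 30 mm per rad. Anticlockwise raises it (free for 0.4 rad). Platform and vase (0.7 to 1 kg) always pull it clockwise with 2 to 5 N at the knob; the pawl holds it at first. With the pawl out and the knob let go the platform falls at once. At touchdown the pull on the hand vanishes.
- selector_peg (a point): Mid-height of the upright steel peg (14 mm across, 81 to 125 mm above the bench) at the end of the pawl's flat release lever (14 mm wide, 73 to 81 mm high). The lever turns about a vertical pivot 90 mm from the peg, at x -60, y -52 mm in the axes of hoist. At the start the peg lies on the pivot's -y side.
- selector (a joint): Angle of the release lever, rad: 0 urges the pawl in, 0.62 (end stop) is fully over and urges it out by a spring. Grows clockwise seen from above (the peg moves to hoist's -x); stays where it is left; about 3 to 4 N at the peg moves it.
- pawl_tip (a point): Tip of the steel pawl (60 x 6 mm, 56 to 69 mm high), sprung on the release lever's pivot. In the teeth it is about 47 mm from the crank axis (level distance), clear of the wheel about 73 mm. With the lever over it stays jammed in its undercut tooth until the crank is wound anticlockwise by 0.03 to 0.15 rad, then springs clear and stays out.
- platform_under (a point): Centre of the underside of the lift's square pale kiln-shelf platform (140 x 140 x 12 mm), sliding on the mast at x 0, y +295 mm of hoist, 158 mm above the bench at the start. Below it stands the stop post (steel, 40 mm rubber cap). The post's height is not measured: its top is set anew each time, 50 to 90 mm above the bench, and touchdown must be felt at the crank.
- vase_mid (a point): Blue-grey bottle vase (76 mm across, 170 mm tall) standing loose on the platform; the point is half-way up, its z axis points up. It stays on the platform.
- small_bottle_mid (a point): Small blue-grey bottle (64 mm across, 95 mm tall) on the bench, half-way up; to be left alone.
- prop_center (a point): Terracotta kiln prop, a cylinder 40 mm across and 60 mm tall on the bench, its centre; to be left alone.
- brush_mid (a point): Glaze brush, 180 mm long, lying on the bench; to be left alone.
Mind the look-alikes: they are no part of the job. What is shaped like the part that bears vase_mid but green is not meant.

How it is judged (in metres and radians):
On the way, in this order (a step that is already met when the one before it is completed fails the run):
1. the release lever is thrown over, the pawl still jammed in the wheel (value of joint selector above 0.5 rad and horizontal distance between pawl_tip and crank_axis below 0.052 m), for 0.2 s.
2. the pawl is clear of the wheel and the crank has not yet run back (less than 0.3 rad) (horizontal distance between pawl_tip and crank_axis above 0.058 m and value of joint crank below 0.3 rad), for 0.1 s.
3. the platform has come down and rests on the stop post (contact force between platform_c0 and stop above 3 N), for 0.2 s.
At the end, for the whole second after the job is handed in: The platform rests on the stop post with its load (more than 3 N) and is still, the pawl tip is more than 58 mm from the crank axis (clear of the wheel), and the vase stands upright (within 0.1 rad) on the platform, within 45 mm of its centre (contact force between platform_c0 and stop above 3 N and horizontal distance between pawl_tip and crank_axis above 0.058 m and angle between vase_mid's own z axis and vertical below 0.1 rad and horizontal distance between vase_mid and platform_under below 0.045 m and z of vase_mid in the frame of platform_under above 0.09 m and not (velocity of joint crank above 0.1 rad/s)); the robot touches nothing.
It fails at once if the crank runs away (the platform sinks faster than 0.12 m/s) (velocity of joint crank above 4 rad/s).
It fails at once if the platform is pressed on the stop with more than 30 N (its own load is 7 to 10 N) (contact force between platform_c0 and stop above 30 N).
It fails at once if the vase tips or falls (angle between vase_mid's own z axis and vertical above 0.3 rad).
It fails at once if the small bottle, the prop or the brush is moved more than 30 mm (distance of any of small_bottle_mid, prop_center, brush_mid from where it was at the start of the episode above 0.03 m).
It also fails if it takes over 72 s, if anything falls off the work surface, if the arm or the gripper's body presses on something with over 40 N, if the wrist force passes 120 N, or if a joint passes its speed limit or range.

### The arm

A 6-joint arm with a two-finger parallel gripper is mounted at the origin on the work surface. World frame = base frame: x ahead of the robot, y to its left, z up, the work surface at z = 0. Lengths are in mm, angles in rad, forces in N, time in s.
With the tool pointing down it reaches from about 350 to 875 mm from the base axis. Payload 4.2 kg.
Tool frame: the origin (TCP) lies midway between the tips of the shut fingers; the grasp point (between the pads) lies 19 mm behind it; z points along the fingers, y is the line along which they close (so a half turn about z gives the same grasp; the last joint's range is limited). The gripper opens to 85 mm and grips with 20 to 120 N. Pads are 22 mm wide; open, the fingers measure 114 mm over their backs; the gripper's body (76 mm by 85 mm) begins 54 mm behind the grasp point. The pads swing forward as they close: fully open they stand 13 mm farther back than shut.
Start: joints at [1.532, 0.385, 0.008, 0, -1.194, -0.259], TCP at [183.354, 597.479, 231.312] pointing down, gripper open.
Joint ranges: [-3.14, 3.14], [-1.21, 2.06], [-1.07, 1.41], [-3.16, 2.05], [-2.99, -0.16], [-3.1, 3.1]. Speed limits (rad/s): [2.79, 2.79, 3.14, 3.14, 3.14, 3.14].

### API

Orientations are given as a unit quaternion [x, y, z, w].
In Python, from bench import arm gives the robot as it stands. The module is installed in compiled form; this text tells all that it offers.
- The arm moves only by the shell command python3 -m handwheel 'ROWS' [OPENING]. ROWS is JSON, a list of rows, each an object of numbers: "x", "y", "z": the shift along the world's x, y, z each as a share of 20 cm, from -1 to 1; "ax", "ay", "az": the turn, a rotation vector about the world's x, y, z each as a share of 90 degrees, from -1 to 1. In form: [{"x": .., "y": .., "z": .., "ax": .., "ay": .., "az": ..}, ...]. A call has exactly 8 rows; each row shifts and turns the commanded pose from where the row before left it; what a row does not reach is not made up. A row lasts 1/10 s, in which the tool goes at most 50 mm and 8.59 degrees, less where a joint would pass 70% of its speed; a pose out of reach is approached as far as the arm can. A call with a number of a shift or a turn outside -1 to 1 is refused whole. A call with a gripper value outside its range is refused whole. OPENING is the opening, from -1 (shut) to 1 (fully open), set as the call begins (- or left out, the last holds). The fingers move at their own pace and stop on an object; the grip force is fixed at half the most. Time passes only in rows, so rows that do not move let the fingers close, or fill a call up. It gives the time, the measured TCP pose, the force, the opening and the grip force at its end, in the units of the state.
- arm.read_state(): the state, without advancing time (a new reading comes with each control period).
- arm.get_image(name): name is "scene" or "top" or "wrist"; returns the picture (480x640x3 uint8, red, green, blue); there is no depth.
- arm.camera_params(name): a dict with "K" (3x3 intrinsics, pixels), "position" and "orientation" of the camera in the world. Camera axes: x right, y down, z forward; pixel columns grow to the right and rows downward; lengths in mm; the calibration is good to about 2 mm. A picture is of the moment at which its call begins: read the wrist's pose just before it. camera_params takes no time and is no camera call; for the wrist camera it gives the pose at the moment of the call.
- arm.job_done(): hands the job in; it is judged then, once.
The state is a dict: "clock": time; "joints": joint angles; "joint_vel": joint speeds; "joint_efforts": joint torques, N m; "position": TCP position; "ee_rot": TCP orientation; "contact_force": force on the tool from outside, world axes, zero at the start; "wrist_torque": the same for the moment, N m; "gripper_width": finger opening in mm; "grasp_force": force on a finger pad.
Only numpy, scipy, OpenCV 4.12 (cv2) and the standard library are available. Lean on these libraries where they do the work, as an engineer would, in place of code of your own. Each camera call takes 0.05 s, during which the arm holds its last target. There are 200 camera calls.

## Working session

There is one attempt and no reset: what is moved stays moved. The work goes in short steps, Python scripts to look and compute and a shell command to move; the robot and the scene stay as the last step left them, time stands still between calls to the robot, and variables do not carry over. Pictures are saved under pics/ and viewed, at most 10 in all, crops included, and the job is handed in when it is done.

```bash
mkdir -p pics
python3 - <<'E'
from bench import arm
import cv2
s=arm.read_state(); print({k:s[k] for k in('clock','position','ee_rot','contact_force','gripper_width')})
for n in("scene","top"):
    im=arm.get_image(n); cv2.imwrite(f"pics/{n}0.png",im[:,:,::-1]); print(n,arm.camera_params(n))
E
```

```text
{'clock': 0.0, 'position': array([183.19892579, 596.91747402, 230.21360316]), 'ee_rot': array([ 9.88922928e-01, -1.48425760e-01, -1.08835748e-04,  1.10670966e-03]), 'contact_force': array([-0.04891915, -0.96135863, -0.41728353]), 'gripper_width': 85.60285880870562}
scene {'K': array([[617.29340683,   0.        , 318.30686825],
       [  0.        , 617.29340683, 241.35746615],
       [  0.        ,   0.        ,   1.        ]]), 'position': array([1568.55130116, -224.86633596, 1287.75520647]), 'orientation': array([ 0.73231382,  0.58840207, -0.21036321, -0.27064144])}
top {'K': array([[603.82207346,   0.        , 319.98004429],
       [  0.        , 603.82207346, 239.19016423],
       [  0.        ,   0.        ,   1.        ]]), 'position': array([ 519.08532643,   -9.68201373, 1301.00150183]), 'orientation': array([ 0.71319913, -0.69914258,  0.0357709 , -0.03559639])}
```

View pics/scene0.png

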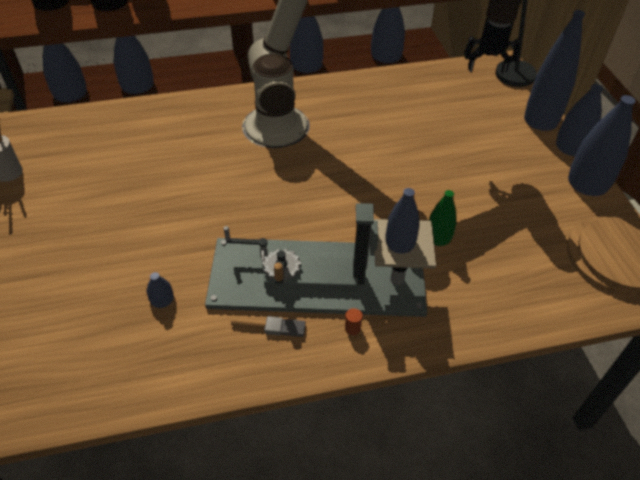

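View pics/top0.png

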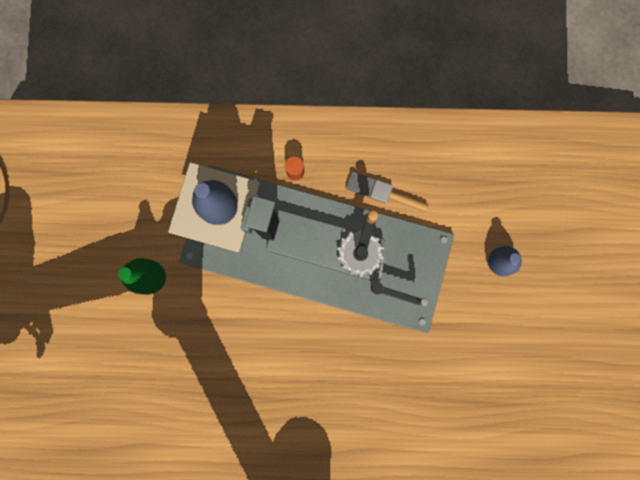

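Top view: the vase is at (215,203) on the pale platform, and the green look-alike bottle at (140,275) stands on the bench. The mast is at (262,215), the toothed wheel and hub at (361,252), and the wooden crank knob at (373,216). The lever runs from its pivot (376,284) to the peg (424,302). The plate's corner bolts (445,239), (422,322) could be mistaken for the peg. I'll measure and check an enlarged crop.

```bash
cat > h.py <<'E'
import numpy as np, cv2
from scipy.spatial.transform import Rotation as R
def ray(p,uv,z):
    K=p["K"];d=R.from_quat(p["orientation"]).apply(np.linalg.inv(K)@[uv[0],uv[1],1]);c=np.array(p["position"])
    return c+d*(z-c[2])/d[2]
def proj(p,X):
    c=R.from_quat(p["orientation"]).inv().apply(np.array(X)-p["position"]);q=p["K"]@c;return q[:2]/q[2]
E
python3 - <<'E'
from h import *
from bench import arm
p=arm.camera_params("top"); im=cv2.imread("pics/top0.png")
hsv=cv2.cvtColor(im,cv2.COLOR_BGR2HSV)
# wheel: bright, low sat
m=cv2.inRange(hsv,(0,0,120),(180,45,255)); m[:, :325]=0;m[:,395:]=0;m[:220]=0;m[290:]=0
ys,xs=np.nonzero(m);(c,r)=cv2.minEnclosingCircle(np.c_[xs,ys].astype(np.float32))
print("wheel",c,r,len(xs),ray(p,c,70))
m=cv2.inRange(hsv,(5,110,130),(25,255,255));m[:, :362]=0;m[:,385:]=0;m[:205]=0;m[228:]=0
ys,xs=np.nonzero(m);print("knob",xs.mean(),ys.mean(),len(xs),ray(p,(xs.mean(),ys.mean()),145))
print("hub",ray(p,(361,252),108),"peg",ray(p,(424,301),125),"pivot",ray(p,(376,284),80))
# plate corners guesses
for uv in((452,232),(428,331),(181,262)):print("corner",ray(p,uv,20))
cv2.imwrite("pics/c1.png",cv2.resize(im[190:340,310:470],(800,750))[:600*750//600][:750] if 0 else cv2.resize(im[195:340,310:470],None,fx=4.1,fy=4.1,interpolation=cv2.INTER_CUBIC))
E
```

```text
wheel (359.5, 254.5) 48.79046630859375 3328 [613.96742569 -90.13400036  70.        ]
knob 373.9765625 214.0546875 128 [ 687.10442695 -112.16927444  145.        ]
hub [616.06447124 -90.557047   108.        ] peg [ 521.88498296 -212.71533416  125.        ] pivot [ 554.1954094  -123.55626887   80.        ]
corner [ 669.92751663 -290.27569275   20.        ]
corner [ 459.60596951 -239.40054125   20.        ]
corner [594.29753992 285.4068725   20.        ]
```

View pics/c1.png

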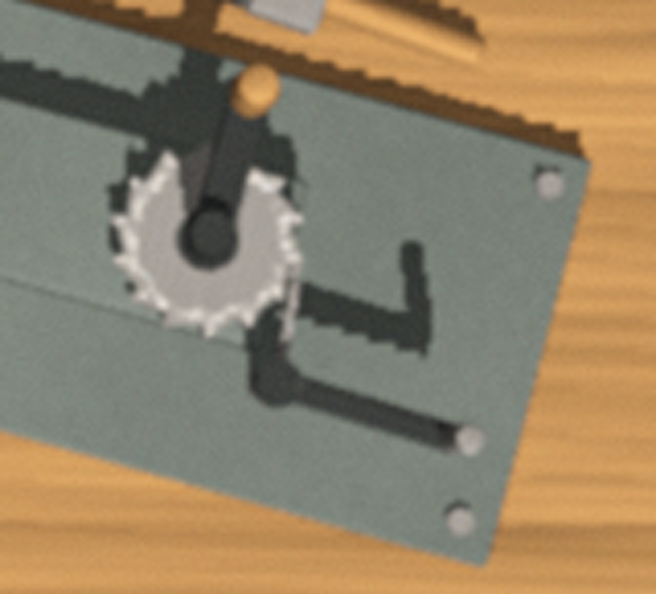

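The crop confirms three candidates at the lower right: the peg at image (424.6,302), and two corner bolts at (444,239) and (422,321). Only the first sits at the end of the dark lever running from the pivot (377,288), so it is the peg. The knob is at (373,217) on the crank arm, and the hub is at (361,252.6). Next I fit the hoist frame.

Run:
```python
from h import *
from bench import arm
from scipy.optimize import least_squares
p=arm.camera_params("top")
H=[((0,0),(361,252.6),108),((100,-185),(453.4,234),20),((-120,-185),(428.3,332.8),20),((-60,-142),(424.6,302.2),125)]
W=[ray(p,u,z)[:2] for _,u,z in H]; A=np.array([h for h,_,_ in H],float)
f=lambda q:(A@np.array([[np.cos(q[2]),np.sin(q[2])],[-np.sin(q[2]),np.cos(q[2])]])+q[:2]-W).ravel()
r=least_squares(f,[615,-90,-.23]);q=r.x;print(q,r.fun.round(1))
M=lambda x,y:np.array([[np.cos(q[2]),-np.sin(q[2])],[np.sin(q[2]),np.cos(q[2])]])@[x,y]+q[:2]
k=ray(p,(372.8,216.5),151)[:2];ax=M(0,0);print("knob",k,k-ax,np.hypot(*(k-ax)),"ang",np.degrees(np.arctan2(*(k-ax)[::-1])))
for a in(0,.3,.62,.7):print("peg",a,M(-60-90*np.sin(a),-52-90*np.cos(a)).round(1))
print("plat",M(0,295),"mast",M(0,195))
s=arm.read_state();print(R.from_quat(s['ee_rot']).as_matrix().round(3))
np.save("hoist.npy",q)
```

```text
[ 6.14552685e+02 -9.01507053e+01 -2.45792256e-01] [-0.3  0.4  0.8 -0.7 -2.7 -0.4  2.2  0.6]
knob [ 681.44366641 -109.42775678] [ 66.89098112 -19.27705143] 69.6132750788844 ang -16.076246477414017
peg 0 [ 521.8 -213.3]
peg 0.3 [ 497.  -202.9]
peg 0.62 [ 475.2 -184.3]
peg 0.7 [ 470.7 -178.6]
plat [686.33351481 195.98302652] mast [662.00103023  98.98854114]
[[ 0.956 -0.294 -0.   ]
 [-0.294 -0.956 -0.002]
 [ 0.     0.002 -1.   ]]
```

Fit residuals are under 3 mm, the knob radius is 69.6 mm (should be 70), and the crank points along hoist +x as expected. The hand yaw already matches the hoist. Moving above the peg.

```bash
python3 -m handwheel '[{"x":0.07,"y":-0.169},{"x":0.07,"y":-0.169},{"x":0.07,"y":-0.169},{"x":0.07,"y":-0.169},{"x":0.07,"y":-0.169},{"x":0.07,"y":-0.169},{"x":0.07,"y":-0.169},{"x":0.07,"y":-0.169}]' 1
python3 -m handwheel '[{"x":0.07,"y":-0.169},{"x":0.07,"y":-0.169},{"x":0.07,"y":-0.169},{"x":0.07,"y":-0.169},{"x":0.07,"y":-0.169},{"x":0.07,"y":-0.169},{"x":0.07,"y":-0.169},{"x":0.07,"y":-0.169}]'
python3 -m handwheel '[{"x":0.07,"y":-0.169},{"x":0.07,"y":-0.169},{"x":0.07,"y":-0.169},{"x":0.07,"y":-0.169},{"x":0.07,"y":-0.169},{"x":0.07,"y":-0.169},{"x":0.07,"y":-0.169},{}]'
```

```text
invalid input at $[0]: expected keys x, y, z, ax, ay, az
invalid input at $[0]: expected keys x, y, z, ax, ay, az
invalid input at $[0]: expected keys x, y, z, ax, ay, az
```

```bash
python3 -m handwheel '[{"x":0.07,"y":-0.17,"z":0,"ax":0,"ay":0,"az":0},{"x":0.07,"y":-0.17,"z":0,"ax":0,"ay":0,"az":0},{"x":0.07,"y":-0.17,"z":0,"ax":0,"ay":0,"az":0},{"x":0.07,"y":-0.17,"z":0,"ax":0,"ay":0,"az":0},{"x":0.07,"y":-0.17,"z":0,"ax":0,"ay":0,"az":0},{"x":0.07,"y":-0.17,"z":0,"ax":0,"ay":0,"az":0},{"x":0.07,"y":-0.17,"z":0,"ax":0,"ay":0,"az":0},{"x":0.07,"y":-0.17,"z":0,"ax":0,"ay":0,"az":0}]' 1
python3 -m handwheel '[{"x":0.07,"y":-0.17,"z":0,"ax":0,"ay":0,"az":0},{"x":0.07,"y":-0.17,"z":0,"ax":0,"ay":0,"az":0},{"x":0.07,"y":-0.17,"z":0,"ax":0,"ay":0,"az":0},{"x":0.07,"y":-0.17,"z":0,"ax":0,"ay":0,"az":0},{"x":0.07,"y":-0.17,"z":0,"ax":0,"ay":0,"az":0},{"x":0.07,"y":-0.17,"z":0,"ax":0,"ay":0,"az":0},{"x":0.07,"y":-0.17,"z":0,"ax":0,"ay":0,"az":0},{"x":0.07,"y":-0.17,"z":0,"ax":0,"ay":0,"az":0}]'
python3 -m handwheel '[{"x":0.07,"y":-0.17,"z":0,"ax":0,"ay":0,"az":0},{"x":0.07,"y":-0.17,"z":0,"ax":0,"ay":0,"az":0},{"x":0.07,"y":-0.17,"z":0,"ax":0,"ay":0,"az":0},{"x":0.07,"y":-0.17,"z":0,"ax":0,"ay":0,"az":0},{"x":0.07,"y":-0.17,"z":0,"ax":0,"ay":0,"az":0},{"x":0.07,"y":-0.17,"z":0,"ax":0,"ay":0,"az":0},{"x":0.07,"y":-0.17,"z":0,"ax":0,"ay":0,"az":0},{"x":0,"y":0,"z":0,"ax":0,"ay":0,"az":0}]'
```

```text
clock: 0.9
position: [295.5, 323.8, 231.1]
ee_rot: [0.989, -0.148, -0.0, 0.0]
contact_force: [0.4, -0.6, 0.1]
gripper_width: 85.5
grasp_force: 0.0
clock: 1.7
position: [407.4, 51.9, 231.2]
ee_rot: [0.989, -0.148, -0.0, -0.0]
contact_force: [1.0, 0.1, -0.3]
gripper_width: 85.4
grasp_force: 0.0
clock: 2.5
position: [506.2, -187.6, 230.1]
ee_rot: [0.989, -0.15, -0.001, 0.0]
contact_force: [-0.2, 1.0, -1.3]
gripper_width: 85.6
grasp_force: 0.0
```

```bash
python3 -m handwheel '[{"x":0.04,"y":-0.065,"z":-0.05,"ax":0,"ay":0,"az":0},{"x":0.04,"y":-0.065,"z":-0.1,"ax":0,"ay":0,"az":0},{"x":0,"y":0,"z":-0.1,"ax":0,"ay":0,"az":0},{"x":0,"y":0,"z":0,"ax":0,"ay":0,"az":0},{"x":0,"y":0,"z":0,"ax":0,"ay":0,"az":0},{"x":0,"y":0,"z":0,"ax":0,"ay":0,"az":0},{"x":0,"y":0,"z":0,"ax":0,"ay":0,"az":0},{"x":0,"y":0,"z":0,"ax":0,"ay":0,"az":0}]'
python3 - <<'E'
from h import *
from bench import arm
p=arm.camera_params("wrist");im=arm.get_image("wrist");cv2.imwrite("pics/w1.png",im[:,:,::-1])
print(p, "peg",proj(p,(521.8,-213.3,125)),"knob",proj(p,(681.9,-107,151)))
np.save("p.npy",p,allow_pickle=True)
E
```

```text
clock: 3.3
position: [521.8, -210.4, 182.3]
ee_rot: [0.989, -0.148, 0.001, -0.0]
contact_force: [0.4, -0.3, -0.5]
gripper_width: 85.3
grasp_force: 0.0
{'K': array([[406.80492734,   0.        , 324.32598835],
       [  0.        , 406.80492734, 238.43143761],
       [  0.        ,   0.        ,   1.        ]]), 'position': array([ 586.6868038 , -230.60046706,  325.81350753]), 'orientation': array([-0.58900497,  0.79695239,  0.10793618, -0.07930833])} peg [329.44232812 260.34784956] knob [-60.99467992 -23.43062239]
```

View pics/w1.png

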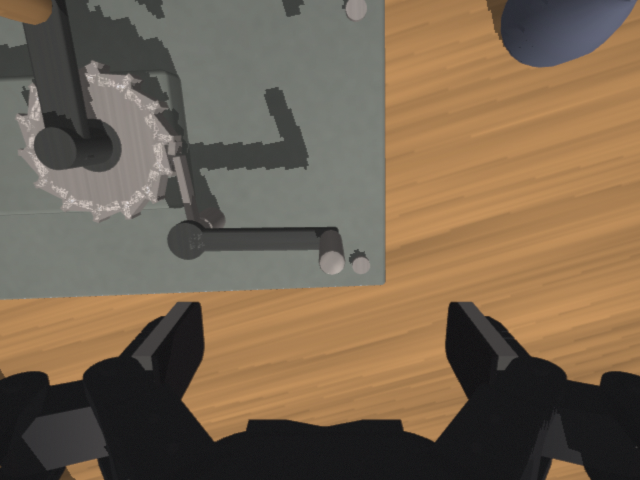

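The wrist view shows the peg top at (332,263), against a prediction of (329,260), so it is within 1.5 mm. The hub is at (58,148), and the fingers straddle the peg. Descending and closing.

```bash
python3 - <<'E'
from h import *
p=np.load("p.npy",allow_pickle=True).item()
print("peg",ray(p,(332,263),125),"hub",ray(p,(58,148),108))
E
python3 -m handwheel '[{"x":0,"y":-0.015,"z":-0.1,"ax":0,"ay":0,"az":0},{"x":0,"y":0,"z":-0.1,"ax":0,"ay":0,"az":0},{"x":0,"y":0,"z":-0.1,"ax":0,"ay":0,"az":0},{"x":0,"y":0,"z":-0.1,"ax":0,"ay":0,"az":0},{"x":0,"y":0,"z":-0.05,"ax":0,"ay":0,"az":0},{"x":0,"y":0,"z":0,"ax":0,"ay":0,"az":0},{"x":0,"y":0,"z":0,"ax":0,"ay":0,"az":0},{"x":0,"y":0,"z":0,"ax":0,"ay":0,"az":0}]'
python3 -m handwheel '[{"x":0,"y":0,"z":0,"ax":0,"ay":0,"az":0},{"x":0,"y":0,"z":0,"ax":0,"ay":0,"az":0},{"x":0,"y":0,"z":0,"ax":0,"ay":0,"az":0},{"x":0,"y":0,"z":0,"ax":0,"ay":0,"az":0},{"x":0,"y":0,"z":0,"ax":0,"ay":0,"az":0},{"x":0,"y":0,"z":0,"ax":0,"ay":0,"az":0},{"x":0,"y":0,"z":0,"ax":0,"ay":0,"az":0},{"x":0,"y":0,"z":0,"ax":0,"ay":0,"az":0}]' -1
```

```text
peg [ 520.0182014  -214.15092795  125.        ] hub [617.25552675 -93.95273486 108.        ]
clock: 4.15
position: [522.2, -213.7, 92.5]
ee_rot: [0.989, -0.148, 0.001, 0.0]
contact_force: [-0.1, -0.6, -0.4]
gripper_width: 85.2
grasp_force: 0.0
clock: 4.95
position: [521.2, -214.0, 91.5]
ee_rot: [0.989, -0.148, -0.0, 0.0]
contact_force: [-1.6, -5.2, 2.6]
gripper_width: 12.4
grasp_force: 58.4
```

```bash
python3 -m handwheel '[{"x":-0.032,"y":0.01,"z":0,"ax":0,"ay":0,"az":0},{"x":-0.032,"y":0.012,"z":0,"ax":0,"ay":0,"az":0},{"x":-0.032,"y":0.014,"z":0,"ax":0,"ay":0,"az":0},{"x":-0.03,"y":0.017,"z":0,"ax":0,"ay":0,"az":0},{"x":-0.028,"y":0.02,"z":0,"ax":0,"ay":0,"az":0},{"x":-0.026,"y":0.022,"z":0,"ax":0,"ay":0,"az":0},{"x":-0.026,"y":0.023,"z":0,"ax":0,"ay":0,"az":0},{"x":-0.025,"y":0.024,"z":0,"ax":0,"ay":0,"az":0}]'
python3 -m handwheel '[{"x":0,"y":0,"z":0,"ax":0,"ay":0,"az":0},{"x":0,"y":0,"z":0,"ax":0,"ay":0,"az":0},{"x":0,"y":0,"z":0,"ax":0,"ay":0,"az":0},{"x":0,"y":0,"z":0,"ax":0,"ay":0,"az":0},{"x":0,"y":0,"z":0,"ax":0,"ay":0,"az":0},{"x":0,"y":0,"z":0,"ax":0,"ay":0,"az":0},{"x":0,"y":0,"z":0,"ax":0,"ay":0,"az":0},{"x":0,"y":0,"z":0,"ax":0,"ay":0,"az":0}]'
```

```text
clock: 5.75
position: [475.2, -186.0, 91.5]
ee_rot: [0.989, -0.149, 0.001, 0.001]
contact_force: [-0.0, -3.4, 2.3]
gripper_width: 12.6
grasp_force: 59.4
clock: 6.55
position: [474.5, -185.2, 91.5]
ee_rot: [0.989, -0.148, -0.001, 0.0]
contact_force: [-3.8, -2.6, 4.7]
gripper_width: 12.8
grasp_force: 59.6
```

```bash
python3 -m handwheel '[{"x":0,"y":0,"z":0,"ax":0,"ay":0,"az":0},{"x":0,"y":0,"z":0,"ax":0,"ay":0,"az":0},{"x":0,"y":0,"z":0,"ax":0,"ay":0,"az":0},{"x":0,"y":0,"z":0,"ax":0,"ay":0,"az":0},{"x":0,"y":0,"z":0.15,"ax":0,"ay":0,"az":0},{"x":0,"y":0,"z":0.2,"ax":0,"ay":0,"az":0},{"x":0,"y":0,"z":0.2,"ax":0,"ay":0,"az":0},{"x":0,"y":0,"z":0,"ax":0,"ay":0,"az":0}]' 1
python3 -m handwheel '[{"x":0.17,"y":0.06,"z":0,"ax":0,"ay":0,"az":0},{"x":0.17,"y":0.06,"z":0,"ax":0,"ay":0,"az":0},{"x":0.17,"y":0.06,"z":0,"ax":0,"ay":0,"az":0},{"x":0.17,"y":0.06,"z":0,"ax":0,"ay":0,"az":0},{"x":0.17,"y":0.06,"z":0,"ax":0,"ay":0,"az":0},{"x":0,"y":0,"z":0,"ax":0,"ay":0,"az":0},{"x":0,"y":0,"z":0,"ax":0,"ay":0,"az":0},{"x":0,"y":0,"z":0,"ax":0,"ay":0,"az":0}]'
python3 - <<'E'
from h import *
from bench import arm
p=arm.camera_params("wrist");im=arm.get_image("wrist");cv2.imwrite("pics/w2.png",im[:,:,::-1])
t=arm.camera_params("top");it=arm.get_image("top")[:,:,::-1]
print("knob",proj(p,(683,-108,151)),"hub",proj(p,(615,-91,108)))
np.save("p.npy",p,allow_pickle=True)
cv2.imwrite("pics/c2.png",np.hstack([im[:,:,::-1],cv2.resize(it[200:340,330:460],None,fx=3.43,fy=3.43)])[:480,:1090][:, 200:1000])
E
```

```text
clock: 7.35
position: [478.9, -185.8, 207.3]
ee_rot: [0.989, -0.148, 0.007, 0.0]
contact_force: [-0.4, -0.3, -0.2]
gripper_width: 85.8
grasp_force: 0.0
clock: 8.15
position: [644.3, -125.2, 200.9]
ee_rot: [0.989, -0.148, -0.001, -0.0]
contact_force: [-0.7, -1.1, -0.6]
gripper_width: 85.2
grasp_force: 0.0
knob [266.11209338 203.97337102] hub [285.79020265 300.84703118]
```

View pics/w2.png

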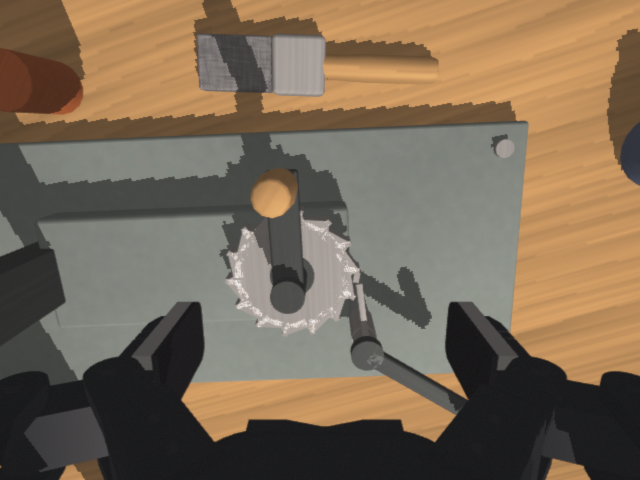

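The wrist view shows the lever thrown over, running from (367,350) to the lower right, with the pawl still in the teeth at (358,285). The knob top is at (271,194) and the hub at (288,297).

Run:
```python
from h import *
p=np.load("p.npy",allow_pickle=True).item()
im=cv2.imread("pics/w2.png");hsv=cv2.cvtColor(im,cv2.COLOR_BGR2HSV)
m=cv2.inRange(hsv,(5,100,110),(25,255,255));m[:160]=0;m[230:]=0;m[:,:240]=0;m[:,310:]=0
ys,xs=np.nonzero(m);print(xs.min(),xs.max(),ys.min(),ys.max())
k=ray(p,(271,194),151);h=ray(p,(288,297),108);print(k,h,k-h,np.hypot(*(k-h)[:2]))
a=ray(p,(367,350),81);b=ray(p,(460,408),81);print("lever dir rad from hoist -y",np.arctan2(*(b-a)[1::-1][::-1][::-1]) , b-a)
```

```text
251 296 179 217
[ 686.88156161 -111.83610842  151.        ] [617.07548011 -93.16034044 108.        ] [ 69.8060815  -18.67576797  43.        ] 72.26114671015418
lever dir rad from hoist -y -2.471591327707254 [-68.51551536 -54.28185094   0.        ]
```

```bash
python3 -m handwheel '[{"x":0.1,"y":0.038,"z":0,"ax":0,"ay":0,"az":0},{"x":0.1,"y":0.038,"z":-0.04,"ax":0,"ay":0,"az":0},{"x":0,"y":0,"z":-0.1,"ax":0,"ay":0,"az":0},{"x":0,"y":0,"z":-0.1,"ax":0,"ay":0,"az":0},{"x":0,"y":0,"z":-0.1,"ax":0,"ay":0,"az":0},{"x":0,"y":0,"z":-0.1,"ax":0,"ay":0,"az":0},{"x":0,"y":0,"z":0,"ax":0,"ay":0,"az":0},{"x":0,"y":0,"z":0,"ax":0,"ay":0,"az":0}]'
python3 -m handwheel '[{"x":0,"y":0,"z":0,"ax":0,"ay":0,"az":0},{"x":0,"y":0,"z":0,"ax":0,"ay":0,"az":0},{"x":0,"y":0,"z":0,"ax":0,"ay":0,"az":0},{"x":0,"y":0,"z":0,"ax":0,"ay":0,"az":0},{"x":0,"y":0,"z":0,"ax":0,"ay":0,"az":0},{"x":0,"y":0,"z":0,"ax":0,"ay":0,"az":0},{"x":0,"y":0,"z":0,"ax":0,"ay":0,"az":0},{"x":0,"y":0,"z":0,"ax":0,"ay":0,"az":0}]' -1
```

```text
clock: 9.05
position: [685.0, -110.4, 114.1]
ee_rot: [0.989, -0.148, 0.0, 0.0]
contact_force: [0.6, 0.9, 0.2]
gripper_width: 85.4
grasp_force: 0.0
clock: 9.85
position: [685.3, -110.2, 114.1]
ee_rot: [0.989, -0.148, 0.0, 0.0]
contact_force: [-1.6, -0.6, 4.5]
gripper_width: 20.5
grasp_force: 58.9
```

```bash
python3 -m handwheel '[{"x":0.003,"y":0.012,"z":0,"ax":0,"ay":0,"az":0},{"x":0.003,"y":0.012,"z":0,"ax":0,"ay":0,"az":0},{"x":0.002,"y":0.013,"z":0,"ax":0,"ay":0,"az":0},{"x":0.001,"y":0.013,"z":0,"ax":0,"ay":0,"az":0},{"x":0.001,"y":0.013,"z":0,"ax":0,"ay":0,"az":0},{"x":0,"y":0.013,"z":0,"ax":0,"ay":0,"az":0},{"x":0,"y":0,"z":0,"ax":0,"ay":0,"az":0},{"x":0,"y":0,"z":0,"ax":0,"ay":0,"az":0}]'
python3 - <<'E'
from h import *
from bench import arm
p=arm.camera_params("wrist");im=arm.get_image("wrist");cv2.imwrite("pics/w3.png",im[:,:,::-1])
print(arm.read_state()['contact_force'],arm.read_state()['position'])
E
```

```text
clock: 10.65
position: [687.4, -95.5, 114.0]
ee_rot: [0.989, -0.148, 0.0, 0.001]
contact_force: [-1.7, -4.5, 5.1]
gripper_width: 20.7
grasp_force: 59.0
[-0.58493442 -3.99009271  4.07144924] [687.44080365 -95.48115819 114.05219238]
```

View pics/w3.png

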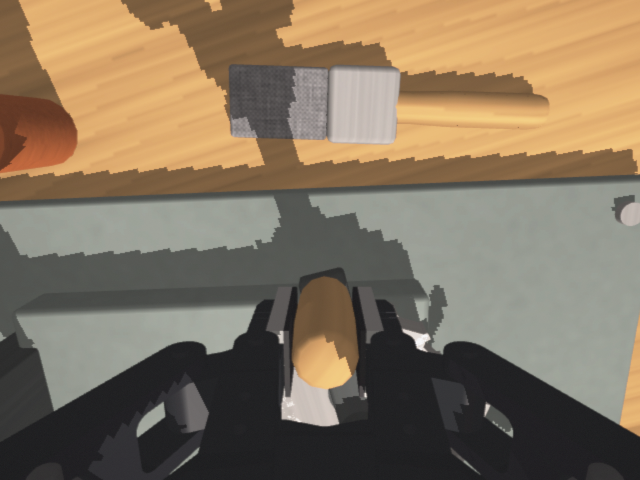

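The wrist view shows the knob held squarely between the pads at (325,330). The hand now carries about 4 N clockwise, so the load is off the pawl. Next I work out the arc steps.

```bash
python3 - <<'E'
from h import *
C=np.array([617.4,-92.7]);a0=np.arctan2(-95.5+92.7,687.4-617.4);P=lambda a:C+70*np.array([np.cos(a),np.sin(a)])
s=[a0-.05*i for i in range(49)];prev=np.zeros(2)
for c in range(6):
    o=[]
    for i in range(8):
        t=np.round((P(s[c*8+i+1])-P(a0))/200,3);o.append(tuple(float(v) for v in (t-prev).round(3)));prev=t
    print(c,P(s[c*8+8]).round(1),o)
E
cat > chk.py <<'E'
# measure: tangential (clockwise+) and radial force on the hand, crank angle; exit 1 if outside given band
import sys,numpy as np
from bench import arm
s=arm.read_state();d=np.array(s['position'][:2])-[617.4,-92.7];a=np.arctan2(d[1],d[0]);f=np.array(s['contact_force'][:2])
t=f@[np.sin(a),-np.cos(a)];r=f@[np.cos(a),np.sin(a)];crank=(np.radians(-14.4)-a+.5)%(2*np.pi)-.5
print("clk %.2f crank %.3f r %.1f  Ft %.2f Fr %.2f v %.3f"%(s['clock'],crank,np.hypot(*d),t,r,np.abs(s['joint_vel']).max()))
sys.exit(not float(sys.argv[1])<t<float(sys.argv[2]))
E
python3 chk.py -99 99
```

```text
0 [ 680.7 -122.5] [(-0.001, -0.017), (-0.002, -0.018), (-0.003, -0.017), (-0.004, -0.017), (-0.004, -0.017), (-0.006, -0.017), (-0.006, -0.016), (-0.007, -0.016)]
1 [ 664.1 -144.8] [(-0.008, -0.016), (-0.009, -0.015), (-0.009, -0.015), (-0.01, -0.014), (-0.011, -0.014), (-0.011, -0.013), (-0.012, -0.013), (-0.013, -0.012)]
2 [ 640.1 -158.9] [(-0.013, -0.011), (-0.014, -0.011), (-0.015, -0.01), (-0.015, -0.009), (-0.015, -0.008), (-0.016, -0.008), (-0.016, -0.007), (-0.016, -0.006)]
3 [ 612.6 -162.5] [(-0.017, -0.005), (-0.017, -0.005), (-0.017, -0.003), (-0.017, -0.003), (-0.017, -0.002), (-0.018, -0.001), (-0.017, 0.0), (-0.018, 0.001)]
4 [ 585.7 -155.1] [(-0.017, 0.001), (-0.018, 0.003), (-0.017, 0.003), (-0.017, 0.005), (-0.017, 0.005), (-0.016, 0.006), (-0.016, 0.006), (-0.016, 0.008)]
5 [ 563.9 -137.9] [(-0.015, 0.008), (-0.015, 0.009), (-0.015, 0.01), (-0.014, 0.01), (-0.013, 0.012), (-0.013, 0.012), (-0.012, 0.012), (-0.012, 0.013)]
clk 10.70 crank -0.212 r 70.1  Ft 4.01 Fr -0.43 v 0.001
```

```bash
python3 -m handwheel '[{"x":-0.001,"y":-0.017,"z":0,"ax":0,"ay":0,"az":0},{"x":-0.002,"y":-0.018,"z":0,"ax":0,"ay":0,"az":0},{"x":-0.003,"y":-0.017,"z":0,"ax":0,"ay":0,"az":0},{"x":-0.004,"y":-0.017,"z":0,"ax":0,"ay":0,"az":0},{"x":-0.004,"y":-0.017,"z":0,"ax":0,"ay":0,"az":0},{"x":-0.006,"y":-0.017,"z":0,"ax":0,"ay":0,"az":0},{"x":-0.006,"y":-0.016,"z":0,"ax":0,"ay":0,"az":0},{"x":-0.007,"y":-0.016,"z":0,"ax":0,"ay":0,"az":0}]'; python3 chk.py 0 8
```

```text
clock: 11.5
position: [680.7, -122.5, 114.0]
ee_rot: [0.989, -0.148, 0.0, 0.001]
contact_force: [-1.6, -2.8, 5.9]
gripper_width: 20.8
grasp_force: 59.1
clk 11.50 crank 0.189 r 70.0  Ft 3.20 Fr -0.27 v 0.046
```

Still free with 3 N on the hand past crank angle 0, so the pawl is out. Continuing down the part that is certain, with a force check between calls.

```bash
python3 -m handwheel '[{"x":-0.008,"y":-0.016,"z":0,"ax":0,"ay":0,"az":0},{"x":-0.009,"y":-0.015,"z":0,"ax":0,"ay":0,"az":0},{"x":-0.009,"y":-0.015,"z":0,"ax":0,"ay":0,"az":0},{"x":-0.01,"y":-0.014,"z":0,"ax":0,"ay":0,"az":0},{"x":-0.011,"y":-0.014,"z":0,"ax":0,"ay":0,"az":0},{"x":-0.011,"y":-0.013,"z":0,"ax":0,"ay":0,"az":0},{"x":-0.012,"y":-0.013,"z":0,"ax":0,"ay":0,"az":0},{"x":-0.013,"y":-0.012,"z":0,"ax":0,"ay":0,"az":0}]' >/dev/null; python3 chk.py 0.5 9 &&
python3 -m handwheel '[{"x":-0.013,"y":-0.011,"z":0,"ax":0,"ay":0,"az":0},{"x":-0.014,"y":-0.011,"z":0,"ax":0,"ay":0,"az":0},{"x":-0.015,"y":-0.01,"z":0,"ax":0,"ay":0,"az":0},{"x":-0.015,"y":-0.009,"z":0,"ax":0,"ay":0,"az":0},{"x":-0.015,"y":-0.008,"z":0,"ax":0,"ay":0,"az":0},{"x":-0.016,"y":-0.008,"z":0,"ax":0,"ay":0,"az":0},{"x":-0.016,"y":-0.007,"z":0,"ax":0,"ay":0,"az":0},{"x":-0.016,"y":-0.006,"z":0,"ax":0,"ay":0,"az":0}]' >/dev/null && python3 chk.py 0.5 9 &&
python3 -m handwheel '[{"x":-0.017,"y":-0.005,"z":0,"ax":0,"ay":0,"az":0},{"x":-0.017,"y":-0.005,"z":0,"ax":0,"ay":0,"az":0},{"x":-0.017,"y":-0.003,"z":0,"ax":0,"ay":0,"az":0},{"x":-0.017,"y":-0.003,"z":0,"ax":0,"ay":0,"az":0},{"x":-0.017,"y":-0.002,"z":0,"ax":0,"ay":0,"az":0},{"x":-0.018,"y":-0.001,"z":0,"ax":0,"ay":0,"az":0},{"x":-0.017,"y":0,"z":0,"ax":0,"ay":0,"az":0},{"x":-0.018,"y":0.001,"z":0,"ax":0,"ay":0,"az":0}]' >/dev/null && python3 chk.py 0.5 9 &&
python3 -m handwheel '[{"x":-0.017,"y":0.001,"z":0,"ax":0,"ay":0,"az":0},{"x":-0.018,"y":0.003,"z":0,"ax":0,"ay":0,"az":0},{"x":-0.017,"y":0.003,"z":0,"ax":0,"ay":0,"az":0},{"x":-0.017,"y":0.005,"z":0,"ax":0,"ay":0,"az":0},{"x":-0.017,"y":0.005,"z":0,"ax":0,"ay":0,"az":0},{"x":-0.016,"y":0.006,"z":0,"ax":0,"ay":0,"az":0},{"x":-0.016,"y":0.006,"z":0,"ax":0,"ay":0,"az":0},{"x":-0.016,"y":0.008,"z":0,"ax":0,"ay":0,"az":0}]' && python3 chk.py 0.5 9
```

```text
clk 12.30 crank 0.591 r 69.9  Ft 4.16 Fr -0.01 v 0.059
clk 13.10 crank 0.995 r 69.8  Ft 4.34 Fr 1.86 v 0.079
clk 13.90 crank 1.403 r 69.7  Ft 4.87 Fr 3.32 v 0.095
clock: 14.7
position: [584.6, -154.3, 114.0]
ee_rot: [0.989, -0.148, -0.001, 0.0]
contact_force: [-4.5, -1.2, 8.0]
gripper_width: 20.5
grasp_force: 59.4
clk 14.70 crank 1.810 r 69.8  Ft 3.39 Fr 3.14 v 0.091
```

Crank is at 1.81 rad. Touchdown lies between 2.27 and 3.6, so I'll estimate the post height from the first scene picture to narrow that down.

Run:
```python
from h import *
from bench import arm
p=arm.camera_params("scene");im=cv2.imread("pics/scene0.png")
q=[617.4,-92.7,-.246];c,s=np.cos(q[2]),np.sin(q[2]);P=np.array([q[0]-s*295,q[1]+c*295])
g=cv2.resize(im[180:320,340:460],None,fx=5,fy=5,interpolation=cv2.INTER_CUBIC)[100:,:]
for z in(20,50,70,90):
    v=p["position"][:2]-P;v=v/np.hypot(*v);print(z,"centre",proj(p,[*P,z]).round(1),"front edge",proj(p,[*(P+20*v),z]).round(1),"left/right",[proj(p,[*(P+20*k*np.array([-v[1],v[0]])),z]).round(1) for k in(-1,1)])
g=cv2.convertScaleAbs(g,alpha=1.6,beta=15);cv2.imwrite("pics/c3.png",g);print(g.shape)
```

```text
20 centre [397.2 277. ] front edge [396.1 283.1] left/right [array([389.5, 275.5]), array([404.9, 278.4])]
50 centre [398.5 269.9] front edge [397.4 276. ] left/right [array([390.6, 268.4]), array([406.3, 271.3])]
70 centre [399.4 265. ] front edge [398.2 271.2] left/right [array([391.4, 263.5]), array([407.3, 266.4])]
90 centre [400.3 260. ] front edge [399.1 266.2] left/right [array([392.2, 258.6]), array([408.3, 261.5])]
(600, 600, 3)
```

View pics/c3.png

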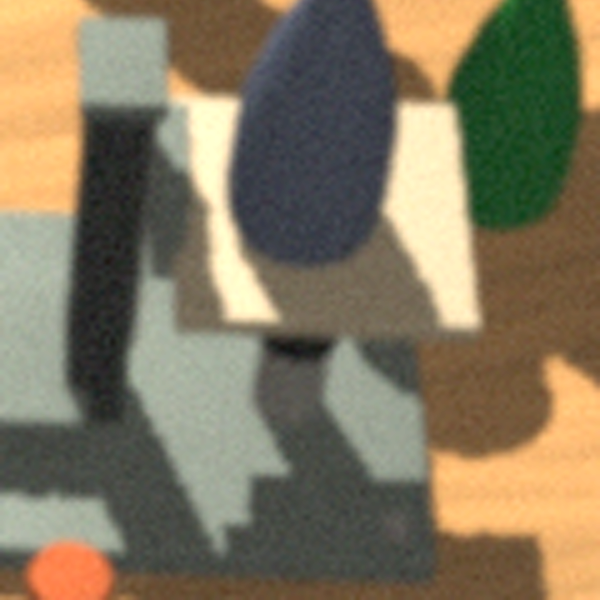

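The crop shows the black cap below the platform edge at scene pixels y≈268–271.6. Its lower rim matches z≈69, so the top is about 72–90 mm and touchdown falls at crank angle 2.27–2.9. I'll run on to about 2.16 and then take fine steps.

```bash
python3 -m handwheel '[{"x":-0.015,"y":0.008,"z":0,"ax":0,"ay":0,"az":0},{"x":-0.015,"y":0.009,"z":0,"ax":0,"ay":0,"az":0},{"x":-0.015,"y":0.01,"z":0,"ax":0,"ay":0,"az":0},{"x":-0.014,"y":0.01,"z":0,"ax":0,"ay":0,"az":0},{"x":-0.013,"y":0.012,"z":0,"ax":0,"ay":0,"az":0},{"x":-0.013,"y":0.012,"z":0,"ax":0,"ay":0,"az":0},{"x":-0.012,"y":0.012,"z":0,"ax":0,"ay":0,"az":0},{"x":0,"y":0,"z":0,"ax":0,"ay":0,"az":0}]'; python3 chk.py 0 9
python3 - <<'E'
from h import *
P=lambda a:np.array([np.cos(a),np.sin(a)])*70/200
a0=np.arctan2(-2.8,70)-2.35
for i in range(20):
    d=P(a0-.04*(i+1))-P(a0-.04*i);print(i,(d/4).round(5))
E
```

```text
clock: 15.5
position: [565.0, -138.9, 114.0]
ee_rot: [0.989, -0.148, -0.001, -0.0]
contact_force: [-4.9, 2.1, 9.6]
gripper_width: 20.6
grasp_force: 59.4
clk 15.50 crank 2.168 r 69.8  Ft 4.81 Fr 2.30 v 0.004
0 [-0.00234  0.0026 ]
1 [-0.00223  0.0027 ]
2 [-0.00212  0.00278]
3 [-0.00201  0.00287]
4 [-0.00189  0.00294]
5 [-0.00177  0.00302]
6 [-0.00165  0.00309]
7 [-0.00153  0.00315]
8 [-0.0014   0.00321]
9 [-0.00127  0.00326]
10 [-0.00114  0.00331]
11 [-0.00101  0.00335]
12 [-0.00087  0.00339]
13 [-0.00074  0.00342]
14 [-0.0006   0.00345]
15 [-0.00046  0.00347]
16 [-0.00032  0.00349]
17 [-0.00018  0.0035 ]
18 [-4.0e-05  3.5e-03]
19 [0.0001 0.0035]
```

```bash
python3 -m handwheel '[{"x":-0.0023,"y":0.0026,"z":0,"ax":0,"ay":0,"az":0},{"x":-0.0023,"y":0.0026,"z":0,"ax":0,"ay":0,"az":0},{"x":-0.0023,"y":0.0026,"z":0,"ax":0,"ay":0,"az":0},{"x":-0.0023,"y":0.0026,"z":0,"ax":0,"ay":0,"az":0},{"x":0,"y":0,"z":0,"ax":0,"ay":0,"az":0},{"x":0,"y":0,"z":0,"ax":0,"ay":0,"az":0},{"x":0,"y":0,"z":0,"ax":0,"ay":0,"az":0},{"x":0,"y":0,"z":0,"ax":0,"ay":0,"az":0}]' >/dev/null; python3 chk.py 2 9 &&
python3 -m handwheel '[{"x":-0.0022,"y":0.0027,"z":0,"ax":0,"ay":0,"az":0},{"x":-0.0022,"y":0.0027,"z":0,"ax":0,"ay":0,"az":0},{"x":-0.0022,"y":0.0027,"z":0,"ax":0,"ay":0,"az":0},{"x":-0.0022,"y":0.0027,"z":0,"ax":0,"ay":0,"az":0},{"x":0,"y":0,"z":0,"ax":0,"ay":0,"az":0},{"x":0,"y":0,"z":0,"ax":0,"ay":0,"az":0},{"x":0,"y":0,"z":0,"ax":0,"ay":0,"az":0},{"x":0,"y":0,"z":0,"ax":0,"ay":0,"az":0}]' >/dev/null && python3 chk.py 2 9 &&
python3 -m handwheel '[{"x":-0.0021,"y":0.0028,"z":0,"ax":0,"ay":0,"az":0},{"x":-0.0021,"y":0.0028,"z":0,"ax":0,"ay":0,"az":0},{"x":-0.0021,"y":0.0028,"z":0,"ax":0,"ay":0,"az":0},{"x":-0.0021,"y":0.0028,"z":0,"ax":0,"ay":0,"az":0},{"x":0,"y":0,"z":0,"ax":0,"ay":0,"az":0},{"x":0,"y":0,"z":0,"ax":0,"ay":0,"az":0},{"x":0,"y":0,"z":0,"ax":0,"ay":0,"az":0},{"x":0,"y":0,"z":0,"ax":0,"ay":0,"az":0}]' >/dev/null && python3 chk.py 2 9 &&
python3 -m handwheel '[{"x":-0.002,"y":0.0029,"z":0,"ax":0,"ay":0,"az":0},{"x":-0.002,"y":0.0029,"z":0,"ax":0,"ay":0,"az":0},{"x":-0.002,"y":0.0029,"z":0,"ax":0,"ay":0,"az":0},{"x":-0.002,"y":0.0029,"z":0,"ax":0,"ay":0,"az":0},{"x":0,"y":0,"z":0,"ax":0,"ay":0,"az":0},{"x":0,"y":0,"z":0,"ax":0,"ay":0,"az":0},{"x":0,"y":0,"z":0,"ax":0,"ay":0,"az":0},{"x":0,"y":0,"z":0,"ax":0,"ay":0,"az":0}]' >/dev/null && python3 chk.py 2 9
```

```text
clk 16.30 crank 2.203 r 69.8  Ft 4.01 Fr 2.16 v 0.003
clk 17.10 crank 2.243 r 69.8  Ft 4.71 Fr 2.03 v 0.002
clk 17.90 crank 2.284 r 69.9  Ft 4.25 Fr 1.93 v 0.002
clk 18.70 crank 2.325 r 69.9  Ft 4.79 Fr 3.23 v 0.001
```

```bash
python3 -m handwheel '[{"x":-0.0019,"y":0.0029,"z":0,"ax":0,"ay":0,"az":0},{"x":-0.0019,"y":0.0029,"z":0,"ax":0,"ay":0,"az":0},{"x":-0.0019,"y":0.0029,"z":0,"ax":0,"ay":0,"az":0},{"x":-0.0019,"y":0.003,"z":0,"ax":0,"ay":0,"az":0},{"x":0,"y":0,"z":0,"ax":0,"ay":0,"az":0},{"x":0,"y":0,"z":0,"ax":0,"ay":0,"az":0},{"x":0,"y":0,"z":0,"ax":0,"ay":0,"az":0},{"x":0,"y":0,"z":0,"ax":0,"ay":0,"az":0}]' >/dev/null; python3 chk.py 2.5 9 &&
python3 -m handwheel '[{"x":-0.0018,"y":0.003,"z":0,"ax":0,"ay":0,"az":0},{"x":-0.0018,"y":0.003,"z":0,"ax":0,"ay":0,"az":0},{"x":-0.0018,"y":0.003,"z":0,"ax":0,"ay":0,"az":0},{"x":-0.0018,"y":0.003,"z":0,"ax":0,"ay":0,"az":0},{"x":0,"y":0,"z":0,"ax":0,"ay":0,"az":0},{"x":0,"y":0,"z":0,"ax":0,"ay":0,"az":0},{"x":0,"y":0,"z":0,"ax":0,"ay":0,"az":0},{"x":0,"y":0,"z":0,"ax":0,"ay":0,"az":0}]' >/dev/null && python3 chk.py 2.5 9 &&
python3 -m handwheel '[{"x":-0.0016,"y":0.0031,"z":0,"ax":0,"ay":0,"az":0},{"x":-0.0016,"y":0.0031,"z":0,"ax":0,"ay":0,"az":0},{"x":-0.0017,"y":0.0031,"z":0,"ax":0,"ay":0,"az":0},{"x":-0.0017,"y":0.0031,"z":0,"ax":0,"ay":0,"az":0},{"x":0,"y":0,"z":0,"ax":0,"ay":0,"az":0},{"x":0,"y":0,"z":0,"ax":0,"ay":0,"az":0},{"x":0,"y":0,"z":0,"ax":0,"ay":0,"az":0},{"x":0,"y":0,"z":0,"ax":0,"ay":0,"az":0}]' >/dev/null && python3 chk.py 2.5 9 &&
python3 -m handwheel '[{"x":-0.0015,"y":0.0031,"z":0,"ax":0,"ay":0,"az":0},{"x":-0.0015,"y":0.0031,"z":0,"ax":0,"ay":0,"az":0},{"x":-0.0015,"y":0.0032,"z":0,"ax":0,"ay":0,"az":0},{"x":-0.0015,"y":0.0032,"z":0,"ax":0,"ay":0,"az":0},{"x":0,"y":0,"z":0,"ax":0,"ay":0,"az":0},{"x":0,"y":0,"z":0,"ax":0,"ay":0,"az":0},{"x":0,"y":0,"z":0,"ax":0,"ay":0,"az":0},{"x":0,"y":0,"z":0,"ax":0,"ay":0,"az":0}]' >/dev/null && python3 chk.py 2.5 9 &&
python3 -m handwheel '[{"x":-0.0014,"y":0.0032,"z":0,"ax":0,"ay":0,"az":0},{"x":-0.0014,"y":0.0032,"z":0,"ax":0,"ay":0,"az":0},{"x":-0.0014,"y":0.0032,"z":0,"ax":0,"ay":0,"az":0},{"x":-0.0014,"y":0.0032,"z":0,"ax":0,"ay":0,"az":0},{"x":0,"y":0,"z":0,"ax":0,"ay":0,"az":0},{"x":0,"y":0,"z":0,"ax":0,"ay":0,"az":0},{"x":0,"y":0,"z":0,"ax":0,"ay":0,"az":0},{"x":0,"y":0,"z":0,"ax":0,"ay":0,"az":0}]' >/dev/null && python3 chk.py 2.5 9
```

```text
clk 19.50 crank 2.365 r 69.9  Ft 4.27 Fr 3.11 v 0.001
clk 20.30 crank 2.405 r 69.8  Ft 4.50 Fr 2.97 v 0.001
clk 21.10 crank 2.445 r 69.8  Ft 3.42 Fr 2.35 v 0.001
clk 21.90 crank 2.486 r 69.8  Ft 3.85 Fr 2.86 v 0.001
clk 22.70 crank 2.504 r 69.8  Ft -2.17 Fr 3.92 v 0.002
```

Touchdown at crank 2.50 (platform about 83 mm up, as the picture suggested): the pull vanished and reversed slightly. Easing the hand back a touch, then letting go.

```bash
python3 -m handwheel '[{"x":0.0015,"y":-0.0035,"z":0,"ax":0,"ay":0,"az":0},{"x":0,"y":0,"z":0,"ax":0,"ay":0,"az":0},{"x":0,"y":0,"z":0,"ax":0,"ay":0,"az":0},{"x":0,"y":0,"z":0,"ax":0,"ay":0,"az":0},{"x":0,"y":0,"z":0,"ax":0,"ay":0,"az":0},{"x":0,"y":0,"z":0,"ax":0,"ay":0,"az":0},{"x":0,"y":0,"z":0,"ax":0,"ay":0,"az":0},{"x":0,"y":0,"z":0,"ax":0,"ay":0,"az":0}]' >/dev/null; python3 chk.py -2 2.2
```

```text
clk 23.50 crank 2.502 r 69.8  Ft -0.03 Fr 3.92 v 0.003
```

```bash
python3 -m handwheel '[{"x":0,"y":0,"z":0,"ax":0,"ay":0,"az":0},{"x":0,"y":0,"z":0,"ax":0,"ay":0,"az":0},{"x":0,"y":0,"z":0,"ax":0,"ay":0,"az":0},{"x":0,"y":0,"z":0,"ax":0,"ay":0,"az":0},{"x":0,"y":0,"z":0,"ax":0,"ay":0,"az":0},{"x":0,"y":0,"z":0,"ax":0,"ay":0,"az":0},{"x":0,"y":0,"z":0,"ax":0,"ay":0,"az":0},{"x":0,"y":0,"z":0,"ax":0,"ay":0,"az":0}]' 1
python3 -m handwheel '[{"x":0,"y":0,"z":0.1,"ax":0,"ay":0,"az":0},{"x":0,"y":0,"z":0.15,"ax":0,"ay":0,"az":0},{"x":0,"y":0,"z":0.15,"ax":0,"ay":0,"az":0},{"x":0,"y":0,"z":0.15,"ax":0,"ay":0,"az":0},{"x":-0.15,"y":0,"z":0.1,"ax":0,"ay":0,"az":0},{"x":-0.2,"y":0,"z":0,"ax":0,"ay":0,"az":0},{"x":-0.15,"y":0,"z":0,"ax":0,"ay":0,"az":0},{"x":0,"y":0,"z":0,"ax":0,"ay":0,"az":0}]'
python3 - <<'E'
from h import *
from bench import arm
a=arm.get_image("scene")[:,:,::-1];b=arm.get_image("top")[:,:,::-1]
cv2.imwrite("pics/end.png",np.vstack([cv2.resize(a[170:350,140:460],None,fx=1.6,fy=1.6),cv2.resize(b[150:330,160:480],None,fx=1.6,fy=1.6)]))
E
```

```text
clock: 24.3
position: [553.0, -119.3, 113.3]
ee_rot: [0.989, -0.148, 0.0, -0.0]
contact_force: [0.6, 0.1, 0.3]
gripper_width: 85.5
grasp_force: 0.0
clock: 25.1
position: [449.6, -119.4, 243.9]
ee_rot: [0.989, -0.149, -0.0, -0.0]
contact_force: [0.7, 0.2, 0.2]
gripper_width: 85.4
grasp_force: 0.0
```

View pics/end.png

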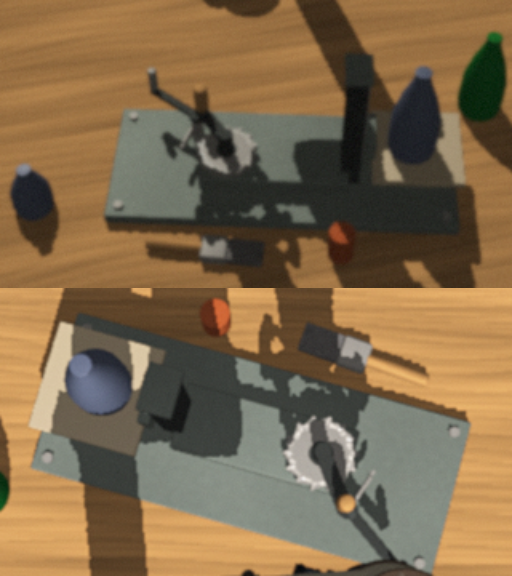

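The final view shows the platform low with the vase upright on it at (415,115), and the pawl clear of the wheel at (365,487). The knob is free at (346,503), the small bottle, prop and brush are undisturbed, and the hand is away. Handing in.

```bash
python3 -c "
from bench import arm
print(arm.job_done())"
```

```text
the job is handed in; nothing more can be done
None
```

The platform and upright vase were lowered under the hand until the platform touched the stop post (crank about 2.50 rad); the pawl is clear, the knob is released, nothing else was disturbed, and the job was handed in just after 25 s, with no verdict returned.

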